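# Start and close the twist lid of an egg tub in the incubator

### The arm

A 6-joint arm with a two-finger parallel gripper is mounted at the origin on the work surface. World frame = base frame: x ahead of the robot, y to its left, z up, the work surface at z = 0. Lengths are in mm, angles in rad, forces in N, time in s.
With the tool pointing down it reaches from about 325 to 750 mm from the base axis. Payload 7.6 kg.
Tool frame: the origin (TCP) lies midway between the tips of the shut fingers; the grasp point (between the pads) lies 19 mm behind it (r.grasp_offset is the distance from the TCP to the grasp point, in mm); z points along the fingers, x is the direction in which the jaws open and shut, and the axes are right-handed (so a half turn about z gives the same grasp; the last joint's range is limited). The gripper opens to 85 mm and grips with 20 to 120 N. Pads are 22 mm wide; open, the fingers measure 114 mm over their backs; the gripper's body (76 mm by 85 mm) begins 54 mm behind the grasp point. The pads swing forward as they close: fully open they stand 13 mm farther back than shut.
Start: joints at [1.054, 0.052, 1.401, -0, 1.689, -0.07], TCP at [226.832, 473.493, 202.723] pointing down, gripper open.
Joint ranges: [-2.9, 2.9], [-0.91, 2.17], [0.12, 2.37], [-1.06, 4.2], [0.26, 2.73], [-2.93, 2.93]. Speed limits (rad/s): [2.57, 2.57, 3.01, 3.14, 3.14, 3.14].

### API

Orientations are given as a unit quaternion [x, y, z, w].
In Python, from workcell import r gives the robot as it stands.
- The arm moves only by the tool carry_out, never from a script. Its argument "motion" is text: rows parted by semicolons, each of 5 numbers parted by spaces: the shift along the tool's x, y, z in m, then the turn about the tool's z in degrees, then the finger opening in m, from 0 to 0.0854. In form: tx ty tz twist fingers; .... A call has 1 to 20 rows; each row shifts and turns the commanded pose from where the row before left it, along the tool's axes as they then stand; what a row does not reach is not made up. A row lasts 1/12 s, in which the tool goes at most 41.7 mm and 7.16 degrees, less where a joint would pass 70% of its speed; a pose out of reach is approached as far as the arm can. A call with a gripper value outside its range is refused whole. The fingers move at their own pace and stop on an object; "squeeze" is the grip in N (left out, the last holds). Time passes only in rows, so rows that do not move let the fingers close. It gives the time, the measured TCP pose, the force and the opening at its end, in the units of the state.
- r.sense(): the state, without advancing time (a new reading comes with each control period).
- r.get_image(name): name is "side" or "top" or "wrist"; returns (picture, depth): 400x640x3 uint8, blue, green, red; 400x640 float32, mm along the optical axis (not along the pixel's ray), 0 where there is no reading.
- r.get_calibration(name): a dict with "fov_y" (degrees; the focal length in pixels is half the picture's height over the tangent of half this angle, whatever the lens; pixels are square), "cx", "cy" (the principal point, pixels), "cam_to_world" (4x4, takes a point from camera to world coordinates); the wrist camera has in their place "hand_eye" (4x4, takes a point from camera to tool coordinates, whose origin is the TCP and whose axes are the tool frame's). Camera axes: x right, y down, z forward; pixel columns grow to the right and rows downward; lengths in mm; the calibration is good to about 2 mm. A picture is of the moment at which its call begins: read the wrist's pose just before it. get_calibration takes no time and is no camera call.
- r.finish_job(): hands the job in, once; it reports no verdict.
The state is a dict: "time": time; "q": joint angles; "dq": joint speeds; "joint_efforts": joint torques, N m; "position": TCP position; "eef_rot": TCP orientation; "wrist_force": force on the tool from outside, world axes, zero at the start; "torque": the same for the moment, N m; "gripper_width": opening from 0.0 (shut) to 1.0 (fully open).
Only numpy, scipy, OpenCV 4.12 (cv2) and the standard library are available. Lean on these libraries where they do the work, as an engineer would, in place of code of your own. Each camera call takes 0.05 s, during which the arm holds its last target. There are 200 camera calls.

### The job

The orange lid is only lying loosely on its egg tub: push its ears round to turn it backward (counter-clockwise from above) until it drops into the start of the thread, then turn it forward (clockwise) until it is fully home against its stop, with its ears over the red tabs. Let go of it, and leave the spray bottle, the tall jar and the low pot where they stand.

Things in the scene. Friction and masses are not known exactly. Their poses are not given: they have to be found in the camera images.
- tub: Clear tub, fixed upright in a white foam incubator base (its floor 15 mm, its walls 70 mm above the table, inside 450 x 640 mm). Origin: centre of the underside, z up. Body radius 40 up to 60 mm height, then a white neck, radius 33, up to the rim at 85 mm. Its x axis points at one stop tooth of the thread; angles below are counter-clockwise from it, seen from above.
- thread_start (a point): Start (open end) of one of three equal threads on the tub's neck, at 69 deg; the others at 189 and 309. Each runs clockwise from its start to a stop tooth at 0, 120, 240 deg; the gaps lie between, e.g. 69 to 120 deg. Thread: 3.5 mm thick, out to radius 41, top 78.5 mm above the tub's origin. This point: on the thread's top at radius 36.
- lid: Loose orange lid, 91 mm across, 18.5 mm high, 0.10 to 0.17 kg. Origin: centre of its lower edge, z up, x along one ear. Three equal ears at 0, 120, 240 deg reach out to radius 72: 10 mm thick, 2 to 14 mm above the origin. Under each ear an inner lug, about 16 deg wide. Origin 77.5 mm above the tub's origin while the lugs lie on the threads, 69.5 mm once dropped.
- ear (a point): Centre of the ear on the lid's x axis, 60 mm from the lid's axis. With an ear at angle a in the tub's frame (modulo 120 deg) the lid lies on top of the threads at 17 to 63 deg at first, drops into the gap past about 77, is stopped backward by a tooth at about 107, then goes forward under the thread to its stop at about 13 (home). Pushing it takes under 2 N at an ear, its stops are firm.
- tab0 (a point): Red tab on the tub's side that marks where an ear stands when the lid is home, at 13 deg: 12 mm wide, 4 mm thick, out to radius 76, 41 to 45 mm above the tub's origin. This point: 60 mm from the tub's axis, half-way up. On top of a thread the lid cannot get there from above: a lug turned forward jams on the tooth, still high.
- tab1 (a point): Red tab of the tub at 133 deg, like tab0.
- tab2 (a point): Red tab of the tub at 253 deg, like tab0.
- sprayer_mid (a point): White spray bottle with red trigger head, radius 34, 170 mm tall, stands upright, loose, close to the tub: centre of the bottle, 85 mm above its underside. Must not be moved.
- tall_jar_mid (a point): Clear tall jar with yellow cap, radius 34, 165 mm tall, stands upright, loose, close to the tub: its centre, 82.5 mm above its underside. Must not be moved.
- low_pot_mid (a point): Clear low pot with blue cap, radius 32, 55 mm tall, loose, near the tub: its centre, 27.5 mm above its underside. Must not be moved.
There are look-alikes about, which are no part of the job. Several things have the shape of the lid; the one meant has the colours described above.

How it is judged:
By the outcome, as a careful person would: the job done as asked, in the order asked, and still so for the second after the job is handed in, with the robot touching nothing.
It also fails if it takes over 58 s, if anything falls off the work surface, if the arm or the gripper's body presses on something with over 40 N, if the wrist force passes 120 N, or if a joint passes its speed limit or range.

## Working session

There is one attempt and no reset: what is moved stays moved. The work goes in short steps, Python scripts to look and compute and a tool call to move; the robot and the scene stay as the last step left them, time stands still between calls to the robot, and variables do not carry over. Pictures are saved under pics/ and viewed, about 8 in all and at most 12, crops included, and the job is handed in when it is done.

Besides the shell and the picture viewer there is one more tool, called as a command line: name --argument value ..., lists and objects as JSON in quotes. carry_out: Moves the arm, as the interface text tells. Its arguments: {"type":"object","properties":{"motion":{"type":"string"},"squeeze":{"type":"number"}},"required":["motion"]}

```bash
mkdir -p pics; ls; cat > h.py <<'E'
import numpy as np, cv2
from scipy.spatial.transform import Rotation as R
from workcell import r
def cam(name):
    s=r.sense(); img,d=r.get_image(name); c=r.get_calibration(name)
    f=img.shape[0]/2/np.tan(np.radians(c["fov_y"])/2)
    if "cam_to_world" in c: T=np.array(c["cam_to_world"])
    else:
        W=np.eye(4); W[:3,:3]=R.from_quat(s["eef_rot"]).as_matrix(); W[:3,3]=s["position"]; T=W@np.array(c["hand_eye"])
    cx,cy=c["cx"],c["cy"]
    v,u=np.mgrid[:img.shape[0],:img.shape[1]]
    P=np.stack([(u-cx)/f*d,(v-cy)/f*d,d],-1)@T[:3,:3].T+T[:3,3]
    P[d==0]=np.nan
    return img,d,P,(T,f,cx,cy)
def proj(p,k):
    T,f,cx,cy=k; q=np.linalg.inv(T)@np.append(p,1); return q[0]/q[2]*f+cx,q[1]/q[2]*f+cy
E
python3 - <<'E'
from h import *
for n in ("top","side"):
    img,d,P,k=cam(n); cv2.imwrite(f"pics/{n}0.png",img); np.savez(f"{n}0.npz",img=img,P=P,T=k[0],k=k[1:]); print(n,k)
print(r.sense())
E
```

```text
pics
top (array([[-5.02582375e-02, -9.77355448e-01,  2.05549112e-01,
         2.67725545e+02],
       [-9.98727454e-01,  4.83178328e-02, -1.44519449e-02,
         8.20713462e+01],
       [ 4.19299941e-03, -2.06013871e-01, -9.78540088e-01,
         9.78497689e+02],
       [ 0.00000000e+00,  0.00000000e+00,  0.00000000e+00,
         1.00000000e+00]]), np.float64(387.7499707888524), 323.31354053896735, 195.0137371935225)
side (array([[ 8.32497848e-01, -3.45049853e-01,  4.33460415e-01,
         2.71399991e+01],
       [-5.53922874e-01, -5.33643242e-01,  6.39057384e-01,
        -5.51748565e+02],
       [ 1.08065642e-02, -7.72117536e-01, -6.35387857e-01,
         7.01082418e+02],
       [ 0.00000000e+00,  0.00000000e+00,  0.00000000e+00,
         1.00000000e+00]]), np.float64(402.3990103584179), 317.8717334075891, 202.73035499079646)
{'time': 0.1, 'q': array([ 1.05369895e+00,  5.27775430e-02,  1.40159826e+00, -1.90061244e-05,
        1.68859341e+00, -7.02837435e-02]), 'dq': array([ 0.00096011, -0.00441666, -0.00130526,  0.00127707, -0.00072111,
       -0.00143403]), 'joint_efforts': array([ 1.48013190e-03, -3.82583964e+01, -3.60984170e+01, -8.96737583e-05,
        4.78968839e-03, -2.28051135e-05]), 'position': array([226.67861   , 473.21130389, 201.96728738]), 'eef_rot': array([ 8.46196048e-01,  5.32871255e-01, -6.02283889e-04,  3.33279733e-04]), 'wrist_force': array([-0.05080036, -0.02770006, -0.30122063]), 'torque': array([-0.06889968, -0.02531415, -0.01169136]), 'gripper_width': 0.9969155832148637}
```

View pics/top0.png

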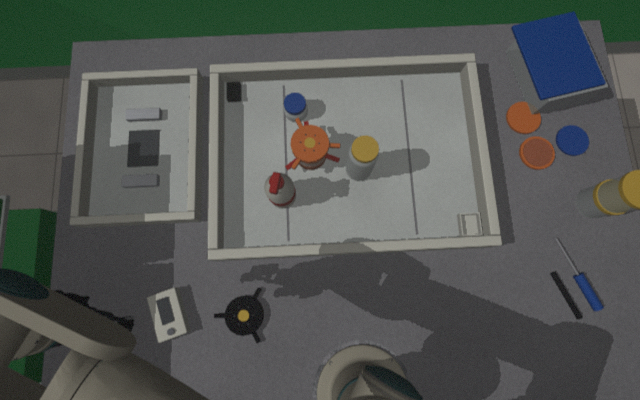

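View pics/side0.png

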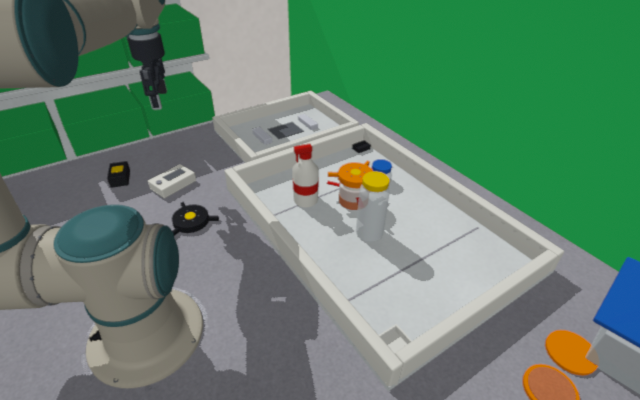

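The eared orange lid sits on the tub at top (310,143). The look-alikes are a black eared lid at (244,315) and orange discs without ears at (523,118) and (537,152). Only the one at (310,143) is orange, has ears and sits on a tub among the spray bottle (280,190), tall jar (363,155) and low pot (295,105). I'll confirm it in a crop and measure.

```bash
python3 - <<'E'
from h import *
z=np.load("top0.npz"); img=z["img"]; P=z["P"]
c=cv2.resize(img[85:215,250:390],None,fx=5,fy=4.6*5/4.6*0.9,interpolation=cv2.INTER_CUBIC)
c=cv2.resize(img[88:208,255:390],None,fx=5,fy=5,interpolation=cv2.INTER_CUBIC)
cv2.imwrite("pics/crop_top.png",cv2.convertScaleAbs(c,alpha=1.4))
for n,(u,v) in dict(lid=(310,143),knob=(310,143),jar=(366,147),pot=(295,102),spray=(275,181),floor=(350,220),ear1=(332,146),ear2=(298,122),ear3=(294,163)).items(): print(n,P[v,u].round(1))
E
```

```text
lid [576.8  94.3 109.9]
knob [576.8  94.3 109.9]
jar [536.9 -27.2 179.9]
pot [701.  127.9  70.8]
spray [469.1 170.3 186.9]
floor [402.7   4.4  16.3]
ear1 [568.6  42.7 104.9]
ear2 [632.8 120.8 104.9]
ear3 [531.2 133.9 104.9]
```

View pics/crop_top.png

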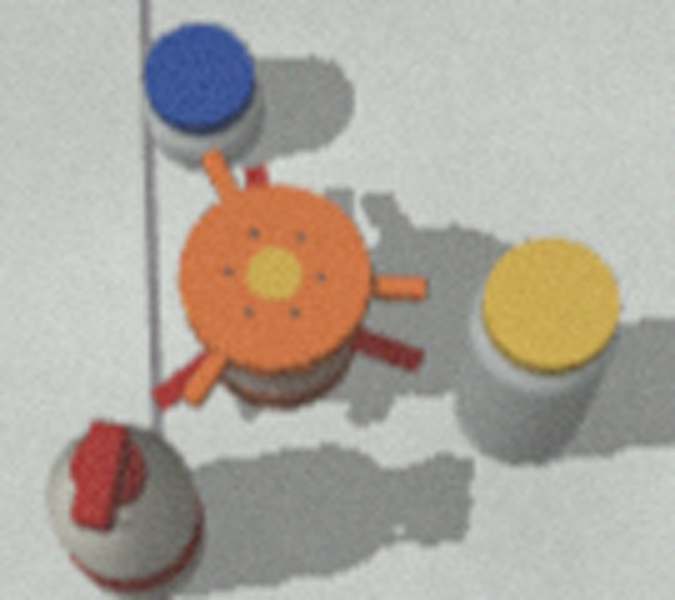

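The crop confirms it. The orange lid with three ears and a yellow hub is at crop (273,275), with ears at (215,172), (405,288) and (203,380). Red tabs are at (257,178), (390,350) and (180,380). The tub's tabs sit clockwise of the ears, as described. Next I fit the centre and angles.

```bash
cat >> h.py <<'E'
from scipy.optimize import least_squares
def fit(img,P,guess=(577,92)):
    hsv=cv2.cvtColor(img,cv2.COLOR_BGR2HSV); h,s,v=[hsv[...,i].astype(int) for i in range(3)]
    Q=P; D=np.hypot(Q[...,0]-guess[0],Q[...,1]-guess[1])
    # orange, within lid height band
    o=(h>5)&(h<17)&(s>130)&(Q[...,2]>80)&(Q[...,2]<116)&(D<85)
    red=((h<5)|(h>172))&(s>110)&(Q[...,2]>50)&(Q[...,2]<68)&(D<85)
    top=o&(D<50); zt=np.median(Q[top][:,2])
    c=np.array(guess,float)
    for _ in range(4):
        xy=Q[o][:,:2]; rr=np.hypot(*(xy-c).T); b=xy[rr<48]
        (cx,cy),rad=cv2.minEnclosingCircle(b.astype(np.float32)) ; 
        hull=cv2.convexHull(b.astype(np.float32))
        c=np.median([[cx,cy]],0)
    a=lambda xy:np.degrees(np.arctan2(xy[:,1]-c[1],xy[:,0]-c[0]))
    xy=Q[o][:,:2]; rr=np.hypot(*(xy-c).T); E=xy[(rr>52)&(rr<73)]; Rd=Q[red]; rr=np.hypot(*(Rd[:,:2]-c).T); Rd=Rd[(rr>50)&(rr<77)]
    m=lambda t:np.degrees(np.angle(np.mean(np.exp(3j*np.radians(t)))))/3
    return dict(c=c.round(1),rad=round(rad,1),ztop=round(float(zt),1),ear=round(m(a(E)),1),nE=len(E),tab=round(m(a(Rd)),1),nT=len(Rd),earz=np.median(Q[o&(D>55)][:,2]).round(1),tabz=np.median(Rd[:,2]).round(1), ears=np.histogram(a(E)%360,36,(0,360))[0], tabs=np.histogram(a(Rd)%360,36,(0,360))[0])
E
python3 - <<'E'
from h import *
z=np.load("top0.npz"); print(fit(z["img"],z["P"])); z=np.load("side0.npz"); print(fit(z["img"],z["P"]))
print(r.get_calibration("wrist"))
z=np.load("top0.npz");P=z["P"]
for g,n,lo in (((535,-28),"jar",172),((690,120),"pot",65),((469,165),"spray",100)):
    D=np.hypot(P[...,0]-g[0],P[...,1]-g[1]); q=P[(D<60)&(P[...,2]>lo)&((n!="pot")|(P[...,2]<75))]; print(n,len(q),q.mean(0).round(0),q.min(0).round(0),q.max(0).round(0))
E
```

```text
{'c': array([576.8,  92.1]), 'rad': 47.7, 'ztop': 110.0, 'ear': np.float64(23.3), 'nE': 85, 'tab': np.float64(5.0), 'nT': 73, 'earz': np.float64(104.9), 'tabz': np.float64(59.3), 'ears': array([ 0,  0, 26,  2,  0,  0,  0,  0,  0,  0,  0,  0,  0, 13, 19,  0,  0,
        0,  0,  0,  0,  0,  0,  0,  0,  4, 21,  0,  0,  0,  0,  0,  0,  0,
        0,  0]), 'tabs': array([ 5,  6,  0,  0,  0,  0,  0,  0,  0,  0,  0,  5, 25,  0,  0,  0,  0,
        0,  0,  0,  0,  0,  0,  0, 31,  1,  0,  0,  0,  0,  0,  0,  0,  0,
        0,  0])}
{'c': array([577.8,  92.4]), 'rad': 46.6, 'ztop': 104.6, 'ear': np.float64(23.5), 'nE': 29, 'tab': np.float64(4.5), 'nT': 27, 'earz': np.float64(102.3), 'tabz': np.float64(59.0), 'ears': array([ 0,  0,  8,  0,  0,  0,  0,  0,  0,  0,  0,  0,  0,  1, 20,  0,  0,
        0,  0,  0,  0,  0,  0,  0,  0,  0,  0,  0,  0,  0,  0,  0,  0,  0,
        0,  0]), 'tabs': array([ 0,  0,  0,  0,  0,  0,  0,  0,  0,  0,  0,  1, 22,  1,  0,  0,  0,
        0,  0,  0,  0,  0,  0,  0,  3,  0,  0,  0,  0,  0,  0,  0,  0,  0,
        0,  0])}
{'fov_y': 61.42440158000274, 'cx': 321.54570076390957, 'cy': 199.74143356646636, 'hand_eye': array([[ 9.99999534e-01,  1.13546196e-04,  9.58590115e-04,
        -8.19725571e-01],
       [-4.20055209e-04,  9.45290317e-01,  3.26230042e-01,
        -8.46782406e+01],
       [-8.69103774e-04, -3.26230293e-01,  9.45289924e-01,
        -1.71242378e+02],
       [ 0.00000000e+00,  0.00000000e+00,  0.00000000e+00,
         1.00000000e+00]])}
jar 578 [533. -25. 179.] [505. -54. 172.] [563.   4. 183.]
pot 364 [700. 129.  69.] [673. 102.  65.] [728. 156.  74.]
spray 709 [465. 167. 143.] [439. 134. 101.] [522. 204. 188.]
```

Top and side agree: tub axis (577,92), ears at world 23.4° and tabs at 4.8°, so the tub's x axis is at −8.2° and a≈31.6, inside the expected 17–63. All heights match to within 2 mm. My plan is to straddle the ear near the low pot with the fingers slightly open and walk it round the arc.

carry_out --motion "0 0 -0.03 0 0.06; 0 0 -0.03 0 0.06; 0 0 0 7 0.022; 0 0 0 7 0.022; 0 0 0 7 0.022; 0 0 0 7 0.022; 0 0 0 7 0.022; 0 0 0 7 0.022; 0 0 0 7 0.022; 0 0 0 7 0.022; 0 0 0 7 0.022; 0 0 0 7 0.022; 0 0 0 7 0.022; 0 0 0 7 0.022; 0 0 0 7 0.022; 0 0 0 7 0.022; 0 0 0 7 0.022; 0 0 0 7 0.022; 0 0 0 7 0.022; 0 0 0 7 0.022" --squeeze 20

```text
time: 1.77
position: [226.7, 473.4, 262.2]
eef_rot: [0.857, -0.515, 0.0, 0.0]
wrist_force: [0.4, 0.1, 0.5]
gripper_width: 0.257
```

```bash
cat >> h.py <<'E'
def goto(x,y,z,xang):
    s=r.sense(); M=R.from_quat(s["eef_rot"]).as_matrix(); p=np.array(s["position"])
    a=np.degrees(np.arctan2(M[1,0],M[0,0])); d=M.T@(np.array([x,y,z])-p)
    print("t",round(s["time"],2),"pos",p.round(1),"xang",round(a,1),"tilt",M[:,2].round(3),"F",np.round(s["wrist_force"],1),"w",round(s["gripper_width"],3),"q6",round(s["q"][5],2))
    print("tool shift mm",d.round(1),"twist",round((a-xang+180)%360-180,1))
E
python3 - <<'E'
from h import *
goto(633,116.4,260,-66.6)
E
```

```text
t 1.77 pos [226.7 473.4 262.2] xang -61.9 tilt [-0.    -0.001 -1.   ] F [0.4 0.1 0.5] w 0.257 q6 2.13
tool shift mm [ 506.1 -190.6    2.3] twist 4.7
```

carry_out --motion "0.03 -0.012 0 0 0.022; 0.032 -0.012 0 0 0.022; 0.032 -0.012 0 0 0.022; 0.032 -0.012 0 0 0.022; 0.032 -0.012 0 0 0.022; 0.032 -0.012 0 0 0.022; 0.032 -0.012 0 0 0.022; 0.032 -0.012 0 0 0.022; 0.032 -0.012 0 0 0.022; 0.032 -0.012 0 0 0.022; 0.032 -0.012 0 0 0.022; 0.032 -0.012 0 0 0.022; 0.032 -0.012 0 0 0.022; 0.032 -0.012 0 0 0.022; 0.032 -0.012 0 0 0.022; 0.028 -0.011 0 0 0.022; 0 0 0 5 0.022; 0 0 0 0 0.022; 0 0 0 0 0.022"

```text
time: 3.35
position: [635.3, 119.3, 262.1]
eef_rot: [0.836, -0.548, -0.001, 0.0]
wrist_force: [-0.1, -0.3, -0.7]
gripper_width: 0.256
```

```bash
python3 - <<'E'
from h import *
goto(633,116.4,140,-66.6)
img,d,P,k=cam("wrist"); 
try: print(fit(img,P))
except Exception as e: print(e)
for p in ((633,116.4,104),(577,92.2,110)): print(proj(p,k))
cv2.imwrite("pics/w1.png",cv2.convertScaleAbs(img,alpha=1.3))
E
```

```text
t 3.35 pos [635.3 119.3 262.1] xang -66.5 tilt [-0.001  0.    -1.   ] F [-0.1 -0.3 -0.7] w 0.256 q6 1.29
tool shift mm [  1.8   3.2 122.1] twist 0.1
{'c': array([577.1,  92. ]), 'rad': 48.0, 'ztop': 110.7, 'ear': np.float64(23.5), 'nE': 507, 'tab': np.float64(6.3), 'nT': 416, 'earz': np.float64(106.0), 'tabz': np.float64(59.9), 'ears': array([  0,   0, 185,   5,   0,   0,   0,   0,   0,   0,   0,   0,   0,
       107,  72,   0,   0,   0,   0,   0,   0,   0,   0,   0,   0,   0,
       131,   7,   0,   0,   0,   0,   0,   0,   0,   0]), 'tabs': array([151,  90,   0,   0,   0,   0,   0,   0,   0,   0,   0,  40, 134,
         0,   0,   0,   0,   0,   0,   0,   0,   0,   0,   0,   1,   0,
         0,   0,   0,   0,   0,   0,   0,   0,   0,   0])}
(np.float64(323.30577589003235), np.float64(174.44291728214125))
(np.float64(323.0681726046014), np.float64(232.23333085180573))
```

View pics/w1.png

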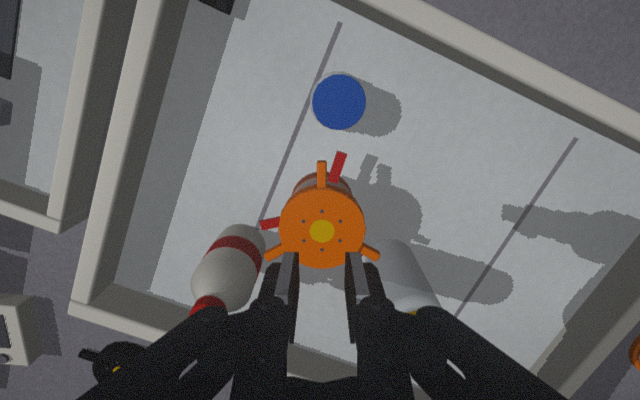

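The wrist view agrees. The lid hub is at (322,231) and the ear at (322,173), lined up with the finger gap at column 321. The low pot (338,101) is beyond it, and the sprayer (225,265) and jar (405,280) are on the near side. Going down over the ear.

carry_out --motion "0.002 0.003 0.03 0 0.022; 0 0 0.03 0 0.022; 0 0 0.03 0 0.022; 0 0 0.03 0 0.022; 0 0 0.02 0 0.022; 0 0 0.01 0 0.022; 0 0 0.01 0 0.022; 0 0 0.01 0 0.022; 0 0 0.01 0 0.022; 0 0 0 0 0.022; 0 0 0 0 0.022"

```text
time: 4.32
position: [633.6, 116.3, 82.8]
eef_rot: [0.836, -0.549, 0.0, -0.0]
wrist_force: [0.6, 0.2, 0.5]
gripper_width: 0.259
```

```bash
cat > arc.py <<'E'
# suggested row for one arc step of dpsi deg CCW at radius Rr (shift in the pre-turn frame)
import sys; from h import *
C=np.array([577,92.1]); 
def state(psi):
    t=np.radians(psi); goto(*(C+61*np.array([np.cos(t),np.sin(t)])),82,psi-90)
    s=r.sense(); e=np.array(s["position"][:2])-C; print("psi",np.degrees(np.arctan2(e[1],e[0])).round(1),"rad",np.hypot(*e).round(1), "torque",np.round(s["torque"],2))
state(float(sys.argv[1]))
d=np.radians(6); print("step6:",61*np.sin(d),61*(1-np.cos(d)))
E
python3 arc.py 23.4; python3 - <<'E'
from h import *
img,d,P,k=cam("wrist"); cv2.imwrite("pics/w2.png",cv2.convertScaleAbs(img,alpha=1.3))
E
```

```text
t 4.32 pos [633.6 116.3  82.8] xang -66.6 tilt [ 0.  0. -1.] F [0.6 0.2 0.5] w 0.259 q6 1.29
tool shift mm [-0.3  0.5  0.8] twist 0.0
psi 23.1 rad 61.5 torque [ 0.02 -0.03  0.02]
step6: 6.376236259326862 0.3341643825353293
```

View pics/w2.png

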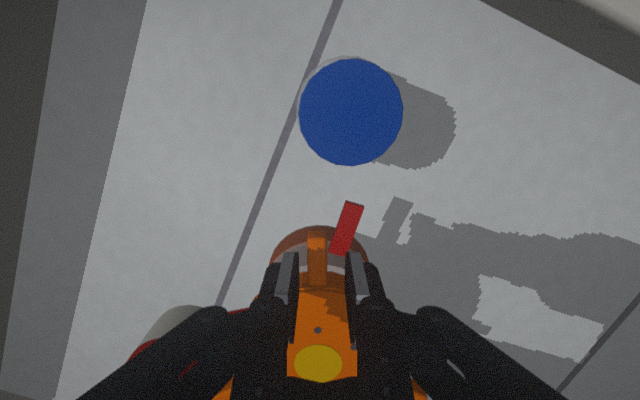

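The ear (317,255) is between the fingers and they touch nothing. Turning backward in 3° steps.

carry_out --motion "-0.0032 0.0001 0 -3 0.022; -0.0032 0.0001 0 -3 0.022; -0.0032 0.0001 0 -3 0.022; -0.0032 0.0001 0 -3 0.022; -0.0032 0.0001 0 -3 0.022; -0.0032 0.0001 0 -3 0.022; -0.0032 0.0001 0 -3 0.022; -0.0032 0.0001 0 -3 0.022; -0.0032 0.0001 0 -3 0.022; -0.0032 0.0001 0 -3 0.022; -0.0032 0.0001 0 -3 0.022; -0.0032 0.0001 0 -3 0.022; -0.0032 0.0001 0 -3 0.022; -0.0032 0.0001 0 -3 0.022; -0.0032 0.0001 0 -3 0.022; -0.0032 0.0001 0 -3 0.022; -0.0032 0.0001 0 -3 0.022; -0.0032 0.0001 0 -3 0.022"

```text
time: 5.87
position: [591.2, 151.6, 84.1]
eef_rot: [0.994, -0.108, 0.001, -0.0]
wrist_force: [-0.4, -1.0, 0.3]
gripper_width: 0.256
```

```bash
python3 arc.py 89; python3 - <<'E'
from h import *
for n in ("top","side"):
    img,d,P,k=cam(n)
    f=fit(img,P); print(n,{k:v for k,v in f.items()})
E
```

```text
t 5.87 pos [591.2 151.6  84.1] xang -12.4 tilt [ 0.002  0.001 -1.   ] F [-0.4 -1.   0.3] w 0.256 q6 0.41
tool shift mm [-13.1   1.3   2.1] twist -11.4
psi 76.6 rad 61.1 torque [-0.   -0.01  0.02]
step6: 6.376236259326862 0.3341643825353293
top {'c': array([584.6,  44.1]), 'rad': 24.5, 'ztop': 109.1, 'ear': np.float64(nan), 'nE': 0, 'tab': np.float64(nan), 'nT': 0, 'earz': np.float64(105.6), 'tabz': np.float64(nan), 'ears': array([0, 0, 0, 0, 0, 0, 0, 0, 0, 0, 0, 0, 0, 0, 0, 0, 0, 0, 0, 0, 0, 0,
       0, 0, 0, 0, 0, 0, 0, 0, 0, 0, 0, 0, 0, 0]), 'tabs': array([0, 0, 0, 0, 0, 0, 0, 0, 0, 0, 0, 0, 0, 0, 0, 0, 0, 0, 0, 0, 0, 0,
       0, 0, 0, 0, 0, 0, 0, 0, 0, 0, 0, 0, 0, 0])}
side {'c': array([578.5,  93.4]), 'rad': 46.4, 'ztop': 110.0, 'ear': np.float64(24.2), 'nE': 28, 'tab': np.float64(5.7), 'nT': 24, 'earz': np.float64(102.4), 'tabz': np.float64(58.8), 'ears': array([ 0,  0,  8,  0,  0,  0,  0,  0,  0,  0,  0,  0,  0,  1, 19,  0,  0,
        0,  0,  0,  0,  0,  0,  0,  0,  0,  0,  0,  0,  0,  0,  0,  0,  0,
        0,  0]), 'tabs': array([ 0,  0,  0,  0,  0,  0,  0,  0,  0,  0,  0,  1, 16,  4,  0,  0,  0,
        0,  0,  0,  0,  0,  0,  0,  3,  0,  0,  0,  0,  0,  0,  0,  0,  0,
        0,  0])}
  return _methods._mean(a, axis=axis, dtype=dtype,
  ret = ret.dtype.type(ret / rcount)
```

The side view says the ears haven't moved, so I'll look.

```bash
python3 - <<'E'
from h import *
img,d,P,k=cam("side"); a=cv2.resize(img[110:250,270:410],None,fx=4,fy=4,interpolation=cv2.INTER_CUBIC)
img,d,P,k=cam("wrist"); b=img
cv2.imwrite("pics/m1.png",cv2.convertScaleAbs(np.hstack([cv2.resize(a,(400,400)),b[:,120:520]]),alpha=1.3))
try: print(fit(img,P))
except Exception as e: print(e)
E
```

```text
{'c': array([584.2, 124.8]), 'rad': 48.0, 'ztop': 110.7, 'ear': np.float64(11.0), 'nE': 650, 'tab': np.float64(-10.8), 'nT': 779, 'earz': np.float64(104.3), 'tabz': np.float64(59.8), 'ears': array([206,   0,   0,   0,   0,   0,   0,   0,   0,   0,   0,   0,   0,
         0,   0,   0, 242,   3,   0,   0,   0,   0,   0,   0,   0,   0,
         0,   0,   0,   0,   0,   0,   0,   0,   0, 199]), 'tabs': array([  0,   0,   0,   0,   0,   0,   0,   0,   0,   0,   0,   0,   0,
         0, 136, 159,   0,   0,   0,   0,   0,   0,   0,   0,   0,   0,
         0,   0,   0,   0,   0,   0,  40, 204, 240,   0])}
```

View pics/m1.png

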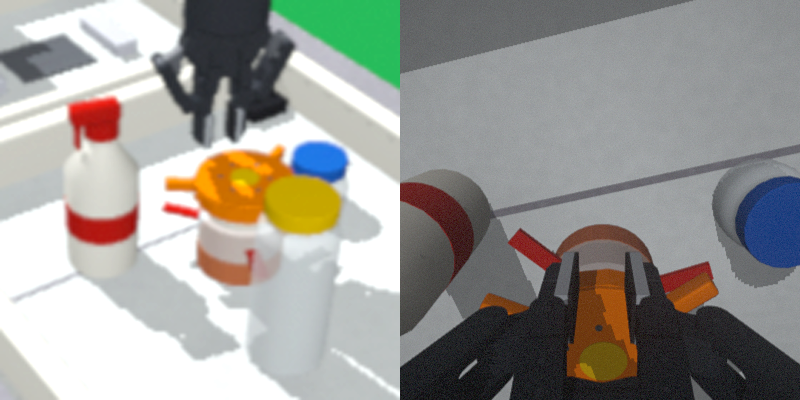

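```bash
python3 - <<'E'
from h import *
s=r.sense(); p=np.array(s["position"]); print(p, s["gripper_width"])
img,d,P,k=cam("side"); print("TCP in side",proj(p,k))
for (u,v) in ((342,158),(342,154),(353,157),(353,152)): print(u,v,img[v,u],P[v,u])
g=(P[...,2]>60)&(P[...,2]<190)&(np.hypot(P[...,0]-p[0],P[...,1]-p[1])<60)&(img.max(2)<110)&(abs(img.max(2).astype(int)-img.min(2))<25)
print("dark z low percentiles",np.percentile(P[g][:,2],[0,2,5,20]), P[g][P[g][:,2].argsort()[:8]].round(0))
img,d,P,k=cam("wrist")
for v in (250,260,270,290,310):print(v,P[v,285].round(1),P[v,350+10].round(1), img[v,285])
print(proj(p,k))
E
```

```text
[591.13965678 151.42684243  83.62990884] 0.2553322403650016
TCP in side (np.float64(345.04664443532727), np.float64(168.23633417327784))
342 158 [116 112 107] [574.28445206 145.81127635 125.4356423 ]
342 154 [109 107 102] [573.04188106 145.19567543 138.47228171]
353 157 [120 117 113] [604.94127783 138.35966368 121.85111546]
353 152 [109 105 101] [601.02117331 135.25424241 140.28567938]
dark z low percentiles [114.39512835 120.40871976 125.81605972 144.3904213 ] [[575. 154. 114.]
 [603. 153. 115.]
 [601. 146. 116.]
 [602. 139. 116.]
 [604. 154. 117.]
 [598. 138. 118.]
 [602. 147. 119.]
 [600. 140. 119.]]
250 [559.3 130.5  41.4] [611.  119.2  42. ] [36 48 82]
260 [577.  165.3 123.7] [609.1 157.8 123.4] [82 78 80]
270 [577.9 165.2 132.3] [608.2 158.7 132.9] [78 76 74]
290 [579.3 164.9 146.7] [606.6 158.5 146.4] [81 75 73]
310 [579.  161.1 153.4] [605.4 160.  159.8] [27 21 30]
(np.float64(322.84012382466676), np.float64(241.1540183612529))
```

The lid wasn't touched. Depth from the wrist and side views puts the real fingertips at z≈114 while the TCP reads 84. At this opening the pads stand about 30 mm behind the TCP, so they swept over the ear (top 106). I'll go back above the ear and descend about 26 mm more.

carry_out --motion "0.0032 0.0001 0 3 0.022; 0.0032 0.0001 0 3 0.022; 0.0032 0.0001 0 3 0.022; 0.0032 0.0001 0 3 0.022; 0.0032 0.0001 0 3 0.022; 0.0032 0.0001 0 3 0.022; 0.0032 0.0001 0 3 0.022; 0.0032 0.0001 0 3 0.022; 0.0032 0.0001 0 3 0.022; 0.0032 0.0001 0 3 0.022; 0.0032 0.0001 0 3 0.022; 0.0032 0.0001 0 3 0.022; 0.0032 0.0001 0 3 0.022; 0.0032 0.0001 0 3 0.022; 0.0032 0.0001 0 3 0.022; 0.0032 0.0001 0 3 0.022; 0.0032 0.0001 0 3 0.022; 0.0032 0.0001 0 3 0.022; 0 0 0 0 0.022; 0 0 0 0 0.022"

```text
time: 7.83
position: [633.4, 115.7, 82.7]
eef_rot: [0.836, -0.549, 0.0, -0.0]
wrist_force: [-0.1, 0.0, 0.2]
gripper_width: 0.257
```

```bash
python3 arc.py 23.4; python3 - <<'E'
from h import *
img,d,P,k=cam("wrist"); M=R.from_quat(r.sense()["eef_rot"]).as_matrix(); L=(P-np.array(r.sense()["position"]))@M
# tool-frame view of fingers: grey/dark pixels near TCP
g=(abs(L[...,0])<45)&(abs(L[...,1])<14)&(L[...,2]>-60)&(P[...,2]>75)&(img.max(2).astype(int)-img.min(2)<30)
q=L[g]; 
for lo,hi in ((-45,-8),(8,45)):
    a=q[(q[:,0]>lo)&(q[:,0]<hi)]; print(len(a), "x",np.percentile(a[:,0],[2,50,98]).round(1),"y",np.percentile(a[:,1],[2,50,98]).round(1),"z",np.percentile(a[:,2],[50,90,98,100]).round(1))
E
```

```text
t 7.83 pos [633.4 115.7  82.7] xang -66.6 tilt [ 0.  0. -1.] F [-0.1  0.   0.2] w 0.257 q6 1.28
tool shift mm [-0.8  0.1  0.7] twist 0.0
psi 22.7 rad 61.1 torque [-0.01 -0.02 -0.01]
step6: 6.376236259326862 0.3341643825353293
1233 x [-24.1 -15.3 -10.7] y [-10.7  -6.6   7.8] z [-48.3 -36.4 -32.7 -10.6]
1241 x [11.2 15.8 24.4] y [-10.7  -6.6   8.6] z [-48.5 -36.5 -33.  -29.7]
```

Measured in the tool frame, the pad tips lie 30 mm behind the TCP and the inner faces are at ±11 mm. Descending 28 mm in small steps.

carry_out --motion "-0.0008 0 0.004 0 0.022; 0 0 0.004 0 0.022; 0 0 0.004 0 0.022; 0 0 0.004 0 0.022; 0 0 0.004 0 0.022; 0 0 0.004 0 0.022; 0 0 0.004 0 0.022; 0 0 0 0 0.022"

```text
time: 8.55
position: [632.3, 116.4, 53.4]
eef_rot: [0.836, -0.549, -0.001, 0.001]
wrist_force: [-0.0, 0.6, -0.0]
gripper_width: 0.255
```

```bash
python3 arc.py 23.4; python3 - <<'E'
from h import *
img,d,P,k=cam("wrist"); a=img[150:350,220:420]
im2,_,P2,_=cam("side"); b=im2[110:250,270:410]; print({k:v for k,v in fit(im2,P2).items() if k in("ear","ztop","c")})
cv2.imwrite("pics/m2.png",cv2.convertScaleAbs(np.hstack([cv2.resize(a,(400,400)),cv2.resize(b,(400,400),interpolation=2)]),alpha=1.3))
E
```

```text
t 8.55 pos [632.3 116.4  53.4] xang -66.6 tilt [-0.002 -0.    -1.   ] F [-0.   0.6 -0. ] w 0.255 q6 1.29
tool shift mm [  0.4  -0.5 -28.6] twist 0.0
psi 23.8 rad 60.4 torque [-0.01 -0.01 -0.02]
step6: 6.376236259326862 0.3341643825353293
{'c': array([579.3,  92.9]), 'ztop': 105.5, 'ear': np.float64(23.9)}
```

View pics/m2.png

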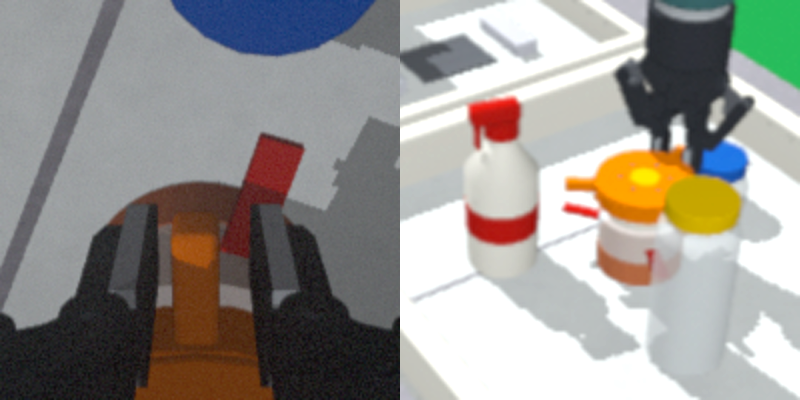

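Left half: the ear is now properly straddled, with the pads either side at crop (135,245) and (275,245). Turning backward.

carry_out --motion "-0.0032 0.0001 0 -3 0.022; -0.0032 0.0001 0 -3 0.022; -0.0032 0.0001 0 -3 0.022; -0.0032 0.0001 0 -3 0.022; -0.0032 0.0001 0 -3 0.022; -0.0032 0.0001 0 -3 0.022; -0.0032 0.0001 0 -3 0.022; -0.0032 0.0001 0 -3 0.022; -0.0032 0.0001 0 -3 0.022; -0.0032 0.0001 0 -3 0.022; -0.0032 0.0001 0 -3 0.022; -0.0032 0.0001 0 -3 0.022; -0.0032 0.0001 0 -3 0.022; -0.0032 0.0001 0 -3 0.022; -0.0032 0.0001 0 -3 0.022; -0.0032 0.0001 0 -3 0.022; -0.0032 0.0001 0 -3 0.022; -0.0032 0.0001 0 -3 0.022; -0.0032 0.0001 0 -3 0.022; -0.0032 0.0001 0 -3 0.022"

```text
time: 10.32
position: [583.8, 152.8, 55.3]
eef_rot: [0.998, -0.056, 0.001, -0.0]
wrist_force: [0.7, 1.1, 0.5]
gripper_width: 0.255
```

```bash
python3 arc.py 89; cat > chk.py <<'E'
from h import *
s=r.sense()
for n in ("wrist","side"):
    img,d,P,k=cam(n); hsv=cv2.cvtColor(img,cv2.COLOR_BGR2HSV); h,S=hsv[...,0],hsv[...,1]
    o=(h>5)&(h<17)&(S>130)&(P[...,2]>80)&(P[...,2]<116); D=np.hypot(P[...,0]-577,P[...,1]-92.1); a=np.degrees(np.arctan2(P[...,1]-92.1,P[...,0]-577))%360
    t=o&(D<38); e=o&(D>53)&(D<73)
    print(n,"lid top z",np.median(P[t][:,2]).round(1) if t.any() else None,np.percentile(P[t][:,2],[10,90]).round(1),"ears:",[(int(e[(a//120==i)].sum()) , np.median(a[e&(a//120==i)]).round(1), np.percentile(P[e&(a//120==i)][:,2],90).round(1)) for i in range(3) if (e&(a//120==i)).sum()>3])
E
python3 chk.py
```

```text
t 10.32 pos [583.8 152.8  55.3] xang -6.4 tilt [ 0.001  0.    -1.   ] F [0.7 1.1 0.5] w 0.255 q6 0.31
tool shift mm [ -5.7   0.4 -26.7] twist -5.4
psi 83.6 rad 61.1 torque [ 0.04 -0.02 -0.03]
step6: 6.376236259326862 0.3341643825353293
wrist lid top z 107.5 [106.1 109.1] ears: [(992, np.float64(80.3), np.float64(105.8)), (68, np.float64(192.1), np.float64(88.2))]
side lid top z 104.7 [102.  108.6] ears: [(12, np.float64(81.0), np.float64(103.8)), (17, np.float64(199.3), np.float64(96.2))]
```

The lid has turned to a≈88 and its far ears have dropped (z 96), but the pushed ear still hangs at 106 on the pad by friction. I'll back off inside the slack to release it.

carry_out --motion "0.002 0 0 2 0.022; 0.0032 0.0001 0 3 0.022; 0 0 0 0 0.022; 0 0 0 0 0.022"

```text
time: 10.75
position: [589.0, 151.9, 54.9]
eef_rot: [0.995, -0.101, 0.0, -0.0]
wrist_force: [-0.1, 0.3, 0.7]
gripper_width: 0.259
```

```bash
python3 arc.py 84; python3 chk.py
```

```text
t 10.75 pos [589.  151.9  54.9] xang -11.6 tilt [ 0.  0. -1.] F [-0.1  0.3  0.7] w 0.259 q6 0.39
tool shift mm [ -5.7   0.3 -27.1] twist -5.6
psi 78.7 rad 61.0 torque [-0.01 -0.    0.03]
step6: 6.376236259326862 0.3341643825353293
wrist lid top z 106.5 [105.3 107.6] ears: [(980, np.float64(80.3), np.float64(104.1))]
side lid top z 104.6 [101.8 108.2] ears: [(9, np.float64(77.4), np.float64(103.3)), (16, np.float64(199.9), np.float64(94.1))]
```

carry_out --motion "-0.0032 0.0001 0 -3 0.022; -0.0032 0.0001 0 -3 0.022; -0.0032 0.0001 0 -3 0.022; -0.0032 0.0001 0 -3 0.022; -0.0022 0 0 -2 0.022; 0.0032 0.0001 0 3 0.022; 0.0032 0.0001 0 3 0.022; 0 0 0 0 0.022; 0 0 0 0 0.022"

```text
time: 11.6
position: [580.1, 153.0, 54.7]
eef_rot: [1.0, -0.03, -0.0, -0.0]
wrist_force: [0.2, 0.2, 0.8]
gripper_width: 0.257
```

```bash
python3 arc.py 84; python3 chk.py;  python3 - <<'E'
from h import *
img,d,P,k=cam("wrist"); a=img[150:350,220:420]
im2,_,P2,_=cam("side"); b=im2[130:230,290:390]
cv2.imwrite("pics/m3.png",cv2.convertScaleAbs(np.hstack([cv2.resize(a,(400,400)),cv2.resize(b,(400,400),interpolation=2)]),alpha=1.3))
E
```

```text
t 11.6 pos [580.1 153.   54.7] xang -3.5 tilt [-0.  0. -1.] F [0.2 0.2 0.8] w 0.257 q6 0.26
tool shift mm [  3.2   0.  -27.3] twist 2.5
psi 87.0 rad 61.0 torque [-0.01  0.04  0.03]
step6: 6.376236259326862 0.3341643825353293
wrist lid top z 102.9 [102.3 103.6] ears: [(935, np.float64(89.8), np.float64(99.1))]
side lid top z 102.7 [101.1 104.1] ears: [(8, np.float64(83.7), np.float64(100.5)), (16, np.float64(207.2), np.float64(97.7))]
```

View pics/m3.png

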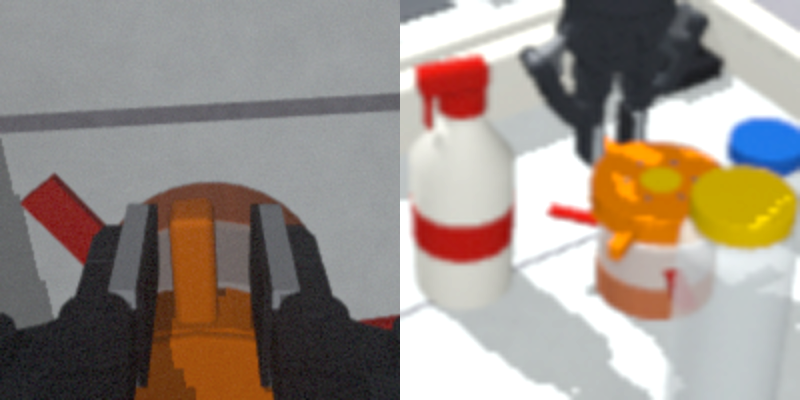

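It has dropped level: lid top 102.9 against 103 expected, ears 99 against 98.5. Now turning forward.

carry_out --motion "0.0032 0.0001 0 3 0.022; 0.0032 0.0001 0 3 0.022; 0.0032 0.0001 0 3 0.022; 0.0032 0.0001 0 3 0.022; 0.0032 0.0001 0 3 0.022; 0.0032 0.0001 0 3 0.022; 0.0032 0.0001 0 3 0.022; 0.0032 0.0001 0 3 0.022; 0.0032 0.0001 0 3 0.022; 0.0032 0.0001 0 3 0.022; 0.0032 0.0001 0 3 0.022; 0.0032 0.0001 0 3 0.022; 0.0032 0.0001 0 3 0.022; 0.0032 0.0001 0 3 0.022; 0.0032 0.0001 0 3 0.022; 0.0032 0.0001 0 3 0.022; 0.0032 0.0001 0 3 0.022; 0.0032 0.0001 0 3 0.022; 0.0032 0.0001 0 3 0.022"

```text
time: 13.38
position: [629.5, 121.8, 54.7]
eef_rot: [0.863, -0.505, -0.0, -0.0]
wrist_force: [-0.3, 0.5, -0.5]
gripper_width: 0.26
```

```bash
python3 arc.py 0; python3 chk.py
```

```text
t 13.38 pos [629.5 121.8  54.7] xang -60.7 tilt [-0.  0. -1.] F [-0.3  0.5 -0.5] w 0.26 q6 1.19
tool shift mm [ 30.    7.1 -27.3] twist 29.3
psi 29.5 rad 60.3 torque [ 0.07 -0.03 -0.01]
step6: 6.376236259326862 0.3341643825353293
wrist lid top z 102.9 [102.2 103.5] ears: [(1033, np.float64(34.0), np.float64(99.0)), (13, np.float64(281.1), np.float64(89.4))]
side lid top z 102.9 [101.4 104.2] ears: [(17, np.float64(33.7), np.float64(98.1)), (21, np.float64(155.7), np.float64(98.1))]
```

carry_out --motion "0.0032 0 0 3 0.022; 0.0032 0 0 3 0.022; 0.0032 0 0 3 0.022; 0.0032 0 0 3 0.022; 0.0032 0.0001 0 3 0.022; 0.0032 0.0001 0 3 0.022; 0.0032 0.0001 0 3 0.022; 0.0032 0.0001 0 3 0.022; 0.0032 0.0001 0 3 0.022; 0.0011 0 0 1 0.022; 0.0011 0 0 1 0.022; 0 0 0 0 0.022"

```text
time: 14.48
position: [637.4, 94.1, 54.7]
eef_rot: [0.711, -0.704, -0.001, -0.001]
wrist_force: [1.0, 6.3, -0.5]
gripper_width: 0.261
```

```bash
python3 arc.py -1; python3 chk.py
```

```text
t 14.48 pos [637.4  94.1  54.7] xang -89.4 tilt [ 0.     0.003 -1.   ] F [ 1.   6.3 -0.5] w 0.261 q6 1.65
tool shift mm [  3.   -0.6 -27.3] twist 1.6
psi 1.9 rad 60.4 torque [ 1.03 -0.03  0.04]
step6: 6.376236259326862 0.3341643825353293
wrist lid top z 102.9 [102.3 103.6] ears: [(1005, np.float64(6.2), np.float64(99.0)), (4, np.float64(351.7), np.float64(114.1))]
side lid top z 102.8 [101.1 103.8] ears: [(12, np.float64(8.3), np.float64(99.3)), (16, np.float64(124.7), np.float64(98.6))]
```

There is 6 N against the pad and the ear is at about the tab angle. One more small nudge will confirm the stop is firm.

carry_out --motion "0.001 0 0 0 0.022; 0 0 0 0 0.022; 0 0 0 0 0.022"

```text
time: 14.83
position: [637.5, 93.8, 54.7]
eef_rot: [0.711, -0.703, -0.001, -0.001]
wrist_force: [1.4, 8.7, -0.6]
gripper_width: 0.262
```

```bash
python3 arc.py -1; python3 chk.py
```

```text
t 14.83 pos [637.5  93.8  54.7] xang -89.3 tilt [ 0.     0.004 -1.   ] F [ 1.4  8.7 -0.6] w 0.262 q6 1.65
tool shift mm [  2.7  -0.5 -27.3] twist 1.7
psi 1.6 rad 60.5 torque [ 1.43 -0.08  0.02]
step6: 6.376236259326862 0.3341643825353293
wrist lid top z 103.0 [102.3 103.6] ears: [(988, np.float64(6.0), np.float64(99.0)), (5, np.float64(350.7), np.float64(113.8))]
side lid top z 102.9 [101.9 104.7] ears: [(12, np.float64(8.0), np.float64(98.4)), (16, np.float64(125.3), np.float64(99.8))]
```

Force rose to 8.7 N with no movement, so the stop is firm. I'll centre the fingers around the ear, lift straight up and retreat outward.

carry_out --motion "-0.003 0 0 0 0.022; -0.004 0 0 0 0.022; 0 0 0 0 0.022; 0 0 -0.01 0 0.022; 0 0 -0.02 0 0.022; 0 0 -0.03 0 0.022; 0 0 -0.04 0 0.022; 0 0 -0.04 0 0.022; 0 0 -0.04 0 0.022; 0 0 -0.03 0 0.022; 0 -0.02 0 0 0.022; 0 0 0 0 0.022; 0 0 0 0 0.022"

```text
time: 16.02
position: [657.8, 97.8, 264.7]
eef_rot: [0.709, -0.705, -0.0, 0.0]
wrist_force: [-0.7, -0.6, -1.5]
gripper_width: 0.256
```

```bash
python3 - <<'E'
from h import *
print(r.sense()["position"],r.sense()["wrist_force"])
I=[]
for n in ("wrist","side"):
    img,d,P,k=cam(n); f=fit(img,P); print(n,f["c"],f["ztop"],"ear",f["ear"],"tab",f["tab"],f["earz"],f["tabz"],f["nE"],f["nT"]); I.append(img)
img,d,P,k=cam("top"); z=np.load("top0.npz"); 
for n,lo,hi,g in (("jar",172,190,(533,-25)),("pot",65,75,(700,129)),("spray",115,195,(465,167))):
    for Q in (z["P"],P):
        D=np.hypot(Q[...,0]-g[0],Q[...,1]-g[1]); q=Q[(D<50)&(Q[...,2]>lo)&(Q[...,2]<hi)]; print(n,len(q),np.median(q,0).round(1))
cv2.imwrite("pics/fin.png",cv2.convertScaleAbs(np.hstack([cv2.resize(I[0][100:300,220:420],(400,400)),cv2.resize(I[1][120:240,280:400],(400,400),interpolation=2)]),alpha=1.3))
E
```

```text
[657.75103253  97.84709967 264.73193271] [-0.66771988 -0.55899281 -1.45121865]
wrist [577.5  91.9] 102.7 ear 7.4 tab 6.1 98.0 59.8 326 307
side [577.9  91.6] 96.5 ear 6.6 tab 4.6 95.5 59.5 31 27
jar 578 [533.3 -24.7 178.8]
jar 296 [535.  -36.6 178.9]
pot 364 [699.6 129.7  69.1]
pot 0 [nan nan nan]
spray 641 [464.9 166.1 132.3]
spray 363 [460.7 175.7 166.9]
  return _methods._mean(a, axis=axis, dtype=dtype,
  ret = um.true_divide(
```

View pics/fin.png

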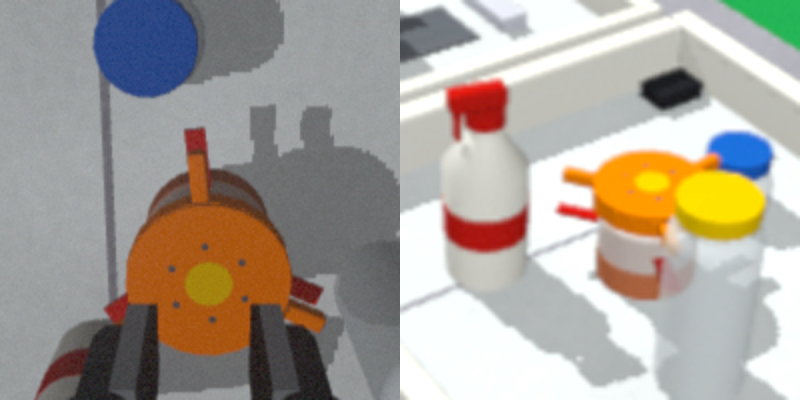

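```bash
python3 - <<'E'
from h import *
img,d,P,k=cam("wrist"); hsv=cv2.cvtColor(img,cv2.COLOR_BGR2HSV); h,S=hsv[...,0],hsv[...,1]
D=np.hypot(P[...,0]-577.2,P[...,1]-92); a=np.degrees(np.arctan2(P[...,1]-92,P[...,0]-577.2)); z=P[...,2]
e=(h>5)&(h<17)&(S>130)&(z>95)&(z<101)&(D>54)&(D<72)&(abs(a-5)<15); t=((h<5)|(h>172))&(S>110)&(z>57)&(z<64)&(D>60)&(D<77)&(abs(a-5)<15)
for m in(e,t): print(m.sum(),np.percentile(a[m],[5,50,95]).round(1),a[m].mean().round(2))
i2,_,P2,_=cam("side"); z0=np.load("side0.npz"); df=cv2.GaussianBlur(cv2.absdiff(i2,z0["img"]),(5,5),0).max(2)
for n,(u0,u1,v0,v1) in dict(spray=(292,321,144,208),jar=(364,392,172,240),pot=(372,390,160,172)).items(): print(n,(df[v0:v1,u0:u1]>25).mean().round(3))
E
```

```text
152 [ 3.9  7.7 11.7] 7.75
96 [ 3.9  8.  12.3] 8.02
spray 0.0
jar 0.032
pot 0.157
```

Ear 7.7° and tab 8.0° in the same wrist view: aligned. The side view's change near the pot is probably the ear now in front of it, so I'll check the pot directly and then hand in.

```bash
python3 - <<'E'
from h import *
z0=np.load("top0.npz")
def cap(img,P,lo,hi,x0,g):
    hsv=cv2.cvtColor(img,cv2.COLOR_BGR2HSV); h,S=hsv[...,0],hsv[...,1]
    m=(h>lo)&(h<hi)&(S>110)&(np.hypot(P[...,0]-g[0],P[...,1]-g[1])<45)&(P[...,2]>x0); q=P[m]; return len(q),((np.percentile(q,2,0)+np.percentile(q,98,0))/2).round(1)
img,d,P,k=cam("wrist"); print("pot",cap(z0["img"],z0["P"],105,130,62,(700,129)),cap(img,P,105,130,62,(700,129)))
i2,_,P2,_=cam("side"); s0=np.load("side0.npz"); print("jar",cap(s0["img"],s0["P"],18,35,165,(533,-25)),cap(i2,P2,18,35,165,(533,-25)))
print(r.sense()["time"]); r.finish_job()
E
```

```text
pot (344, array([699.7, 129.6,  69. ])) (2462, array([695.8, 128.8, 221.1]))
jar (459, array([534.5, -27.4, 173.9])) (462, array([534.8, -27.1, 174.1]))
16.3667
the job is handed in; nothing more can be done
```

The lid is home on its thread and released, and the job was handed in at about 16.4 s. I straddled one ear with the fingers and turned the lid backward to about 97°. It dropped level there: lid top at 102.9 mm, against 103 expected. I then turned it forward until it met its stop; a further nudge raised the force from 6 to 8.7 N with almost no movement. Then I let go and lifted clear.

**What went wrong on the way:**
- **First sweep:** it passed over the ear without touching it, because the pad tips stood about 30 mm behind the reported tool point. I measured this and went lower.
- **Drop:** the lid hung tilted at first and needed a short wiggle to drop.

**Last checks:**
- **Lid height:** 102.7 mm from the wrist camera. The side camera's 96.5 mm disagrees; I put that down to side-face pixels, as its flat-top readings a moment earlier were 102.9.
- **Ear over tab:** 7.7° against 8.0° for the front ear in the wrist view. Coarser fits over all three ears showed them 1–2° short of the tabs.
- **Spray bottle:** its patch in the side picture had not changed.
- **Tall jar:** its cap was within 0.3 mm of where it began.
- **Low pot:** its last check was not clean. It gave a 4 mm difference, but gripper pixels got into it. The fingers stayed at least 10 mm above the pot, and it looks in place in the pictures.

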